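Tighten a magnifier's lens ring with a pin spanner

ROBOT

A 6-joint arm with a two-finger parallel gripper is mounted at the origin on the work surface. World frame = base frame: x ahead of the robot, y to its left, z up, the work surface at z = 0. Lengths are in m, angles in rad, forces in N, time in s.
With the tool pointing down it reaches from about 0.35 to 0.85 m from the base axis. Payload 8.1 kg.
Tool frame: the origin (TCP) lies at the very end of the fingers, on their centre line; the grasp point (between the pads) lies 19 mm behind it; z points along the fingers, y is the line along which they close (so a half turn about z gives the same grasp; the last joint's range is limited). The gripper opens to 93 mm and grips with 3 to 60 N. Pads are 15 mm wide; open, the fingers measure 128 mm over their backs; the gripper's body (75 mm by 188 mm) begins 65 mm behind the grasp point.
Start: joints at [-1.19, 0.13, 1.488, -0, 1.523, -0.085], TCP at [0.27, -0.536, 0.219] pointing down, gripper open.
Joint ranges: [-2.96, 2.96], [-0.89, 2.26], [0.02, 2.5], [-1.34, 4.48], [0, 2.73], [-2.66, 2.66]. Speed limits (rad/s): [2.39, 2.39, 2.79, 3.14, 3.14, 3.14].

INTERFACE

Orientations are given as a rotation vector (axis times angle).
In Python, from plant import monitor, eyes, ticket gives the robot as it stands.
- The arm moves only by the tool arm_command, never from a script. Its argument "deltas" is a list that holds one entry, the list of rows, each a list of 6 numbers: the shift along the world's x, y, z in cm, then the turn, a rotation vector about the world's x, y, z in degrees. In form: [[[tx, ty, tz, rx, ry, rz], ...]]. A call has 1 to 12 rows; each row shifts and turns the commanded pose from where the row before left it; what a row does not reach is not made up. A row lasts 1/12 s, in which the tool goes at most 41.7 mm and 7.16 degrees, less where a joint would pass 70% of its speed; a pose out of reach is approached as far as the arm can. A call is refused whole if a number of a shift passes 4.17 or a number of a turn 7.16, either way. A call with a gripper value outside its range is refused whole. "gripper" is the opening, from -1 (shut) to 1 (fully open), set as the call begins (left out, the last holds). The fingers move at their own pace and stop on an object; "squeeze" is the grip in N (left out, the last holds). Time passes only in rows, so rows that do not move let the fingers close. It gives the time, the measured TCP pose, the force, the opening and the grip force at its end, in the units of the state.
- monitor.read_state(): the state, without advancing time (a new reading comes with each control period).
- eyes.read_camera(name): name is "scene" or "side" or "wrist"; returns the picture (400x640x3 uint8, blue, green, red); there is no depth.
- eyes.camera_model(name): a dict with "fx", "fy", "cx", "cy" (pixels), "k1" (the pictures are not rectified: a ray, as slopes to the right and down, at radius r is drawn at 1 + k1 r^2 times it, then the intrinsics apply), "rvec" (rotation vector, rad) and "tvec" (3), from world to camera coordinates, as OpenCV has them. Camera axes: x right, y down, z forward; pixel columns grow to the right and rows downward; lengths in m; the calibration is good to about 2 mm. A picture is of the moment at which its call begins: read the wrist's pose just before it. camera_model takes no time and is no camera call; for the wrist camera it gives the pose at the moment of the call.
- ticket.close_job(): hands the job in; it is judged then, once.
The state is a dict: "t": time; "q": joint angles; "dq": joint speeds; "joint_torque": joint torques, N m; "tool_pos": TCP position; "orientation": TCP orientation; "force": force on the tool from outside, world axes, zero at the start; "wrist_torque": the same for the moment, N m; "opening": finger opening in m; "gripper_force": force on a finger pad.
Only numpy, scipy, OpenCV 4.12 (cv2) and the standard library are available. Lean on these libraries where they do the work, as an engineer would, in place of code of your own. Each camera call takes 0.05 s, during which the arm holds its last target. There are 200 camera calls.

TASK

The lens in the bench magnifier is loose: take the red-handled two-pin spanner off its rest block, get both of its pins properly into a pair of holes in the aluminium retaining ring, and only then turn the ring clockwise (seen from above) until it comes up against its stop. Go gently: feel for the holes with a light press, do not force the ring at its stop, and keep off the glass. Then set the spanner back flat astride its rest block, let go, and leave everything else on the table where it is.

Things in the scene. Friction and masses are not known exactly. Their poses are not given: they have to be found in the camera images.
- magnifier: Bench magnifier head, fixed: round grey base (104 mm across, 10 mm high), on it a black barrel (86 mm across), lens up. Origin on the table at the barrel's axis, z up. The aluminium retaining ring in its top is 72 mm outside, 34 mm bore, 10 mm thick; the black rim round it (76 mm inside) ends 2 mm below the ring's top.
- ring_centre (a point): On the barrel's axis at the height of the ring's top face, 55 mm above the table. The ring has six through holes (9 mm, 1 mm chamfer, black bottoms) every 60 degrees at 26 mm radius; any two across the centre fit the pins. No reading gives the holes' angle: see it, or slide the pins round on the face at 3 to 8 N until they drop in; 60 degrees always passes a pair.
- ring (a joint): Turn of the retaining ring, rad, growing clockwise seen from above (tightening); 0.95 is the hard stop, starts between 0.05 and 0.35. Stiff: about 0.3 N m of dry friction, no spring back, no rise or fall. It says nothing of where the holes stand, which differs from start to start.
- lens: Glass lens, 32 mm across, fixed in the bore of the ring; its crown is 3 mm below the ring's top face. Fragile. Origin at the centre of its underside, 10 mm below the ring's top.
- spanner: Loose two-pin spanner, 0.13 to 0.21 kg: steel bar 66 (x) by 16 (y) by 12 mm, under it at x = +26 and -26 mm two dark pins, 6 mm across, 9 mm long, tapered tips; in the middle an upright red grip 28 (x) by 18 (y) mm, from 12 to 62 mm above the origin. Origin: centre of the bar's underside, z up; with the pins fully home it is at ring_centre's height. Starts astride the rest block.
- pin_a (a point): Tip of the spanner's pin at x = +26 mm, 9 mm below the bar's underside.
- pin_b (a point): Tip of the spanner's pin at x = -26 mm, 9 mm below the bar's underside.
- rest: Spanner rest, fixed: yellow plate 90 (x) by 70 (y) by 5 mm with a wooden block 36 (x) by 60 (y) mm in the middle, top 20 mm above the table. Origin on the table under its centre. The spanner's bar lies across the block along x (either way round), its origin 20 mm above this one, the pins hanging outside the block with 5 mm to spare each side.
- speaker: Small black loudspeaker, 50 mm across, 16 mm high, loose; origin under its centre. Leave alone.
- phone: Phone in a red case, 138 by 67 by 9 mm, loose; origin under its centre. Leave alone.
- cup_tan: Tan paper cup, 80 mm across the rim, 105 mm high, loose; origin under its centre. Leave alone.
- cup_white: White paper cup, 80 mm across the rim, 85 mm high, loose; origin under its centre. Leave alone.
- pliers: Red-handled pliers, about 150 mm long, 12 mm high, lying loose; origin under the pivot. Leave alone.
- terminals: Green terminal block, 50 by 26 by 18 mm, loose; origin under its centre. Leave alone.
- screwdriver: Screwdriver lying loose; leave alone.

How it is judged:
By the outcome, as a careful person would: the job done as asked, in the order asked, and still so for the second after the job is handed in, with the robot touching nothing.
It also fails if it takes over 67 s, if anything falls off the work surface, if the arm or the gripper's body presses on something with over 40 N, if the wrist force passes 120 N, or if a joint passes its speed limit or range.

## Working session

There is one attempt and no reset: what is moved stays moved. The work goes in short steps, Python scripts to look and compute and a tool call to move; the robot and the scene stay as the last step left them, time stands still between calls to the robot, and variables do not carry over. Pictures are saved under pics/ and viewed, at most 10 in all, crops included, and the job is handed in when it is done.

Besides the shell and the picture viewer there is one more tool, called by a JSON object that holds its "name" and its "arguments", one argument or row to a line. arm_command: Moves the arm, as the interface text tells. Its arguments: {"type":"object","properties":{"deltas":{"type":"array"},"gripper":{"type":"number"},"squeeze":{"type":"number"}},"required":["deltas"]}

```bash
mkdir -p pics
cat > h.py <<'E'
import cv2, numpy as np
from plant import monitor, eyes, ticket
from scipy.spatial.transform import Rotation as R
def ray(m,u,v):
    x=(u-m["cx"])/m["fx"]; y=(v-m["cy"])/m["fy"]
    rd=np.hypot(x,y); r=rd
    for _ in range(30): r=rd/(1+m["k1"]*r*r)
    s=r/rd if rd>0 else 1
    d=np.array([x*s,y*s,1]); Rm=cv2.Rodrigues(np.array(m["rvec"],float))[0]
    return -Rm.T@np.array(m["tvec"],float), Rm.T@d
def onz(m,u,v,z):
    c,d=ray(m,u,v); return c+d*(z-c[2])/d[2]
def proj(m,p):
    Rm=cv2.Rodrigues(np.array(m["rvec"],float))[0]; c=Rm@np.array(p,float)+np.array(m["tvec"],float).ravel()
    x,y=c[0]/c[2],c[1]/c[2]; k=1+m["k1"]*(x*x+y*y)
    return m["fx"]*x*k+m["cx"], m["fy"]*y*k+m["cy"]
E
python3 - <<'E'
from h import *
s=monitor.read_state(); print({k:np.round(v,3) for k,v in s.items()})
for n in ("scene","side"):
    im=eyes.read_camera(n); m=eyes.camera_model(n); print(n,m); cv2.imwrite(f"pics/{n}0.png",im)
E
```

```text
{'t': np.float64(0.0), 'q': array([-1.19 ,  0.131,  1.489, -0.   ,  1.523, -0.085]), 'dq': array([-0.   , -0.001, -0.002, -0.001,  0.001,  0.001]), 'joint_torque': array([-1.0000e-03, -5.5984e+01, -4.9176e+01,  7.7000e-02,  3.6000e-02,
       -0.0000e+00]), 'tool_pos': array([ 0.269, -0.536,  0.218]), 'orientation': array([-3.055, -0.725,  0.   ]), 'force': array([ 0.911, -0.095, -0.909]), 'wrist_torque': array([0.043, 0.001, 0.031]), 'gripper_force': np.float64(0.0), 'opening': np.float64(0.092)}
scene {'fx': 456.55064176290455, 'fy': 456.55064176290455, 'cx': 303.5558998177932, 'cy': 197.57840204857212, 'k1': -0.1337136049354435, 'rvec': array([ 2.06626418,  0.51659969, -0.26592774]), 'tvec': array([-0.50288808, -0.0687164 ,  1.67961275])}
side {'fx': 475.0232482802507, 'fy': 475.0232482802507, 'cx': 323.13325219938054, 'cy': 200.8569652148197, 'k1': -0.08335464718625166, 'rvec': array([ 0.86283438, -2.64608904,  0.9263025 ]), 'tvec': array([0.45636125, 0.29535499, 0.99656857])}
```

View pics/scene0.png

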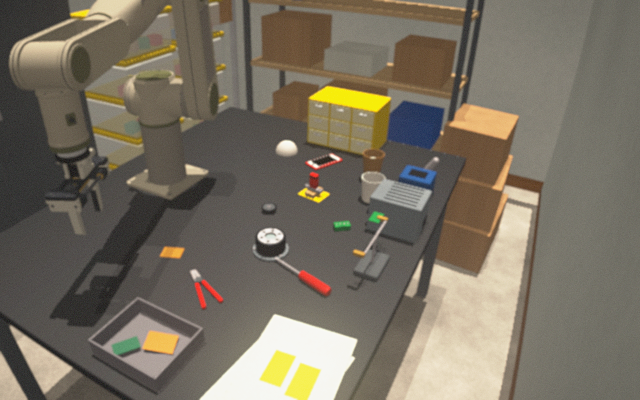

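View pics/side0.png

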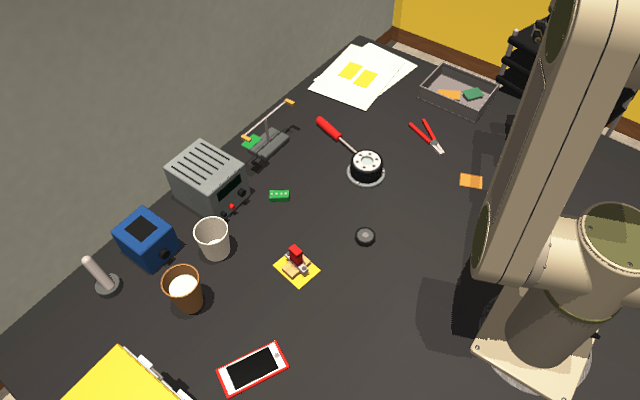

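Scene: spanner on the yellow rest at about (314,188), magnifier at (270,241). Side: ring top at about (367,160), spanner grip at (296,255), and yellow plate centred at (297,268). I'll enlarge the side view of both.

Run:
```python
from h import *
im=cv2.imread("pics/side0.png"); m=eyes.camera_model("side")
a=cv2.resize(im[235:295,265:330],None,fx=6,fy=6,interpolation=cv2.INTER_CUBIC)
b=cv2.resize(im[140:200,335:400],None,fx=6,fy=6,interpolation=cv2.INTER_CUBIC)
cv2.imwrite("pics/crop1.png",np.hstack([a,b]))
print(onz(m,367,160,.055),onz(m,297,268,.005))
ms=eyes.camera_model("scene");print(onz(ms,270,235,.055),onz(ms,314,194,.005))
```

```text
[ 0.55399976 -0.18046892  0.055     ] [0.5209012  0.16379425 0.005     ]
[ 0.55214707 -0.18075665  0.055     ] [0.52483588 0.15998962 0.005     ]
```

View pics/crop1.png

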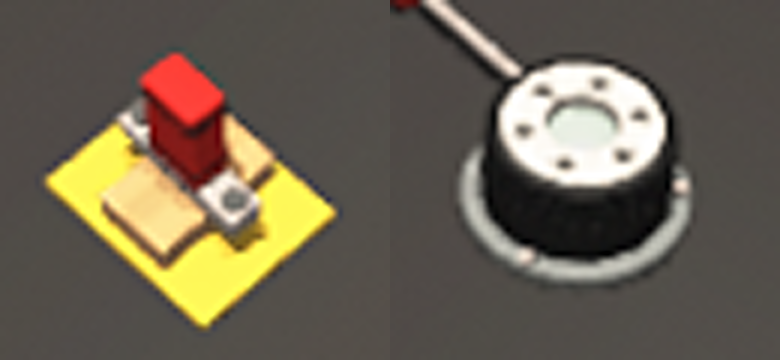

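Left half: plate corners at crop (45,180), (205,327), (337,212), grip top centre (183,90). Right half: holes at (543,91), (599,83), (639,115), (624,156), (565,163), (524,131).

Run:
```python
from h import *
m=eyes.camera_model("side")
c=[onz(m,x/6+265-.4,y/6+235-.4,.005)[:2] for x,y in [(45,180),(205,327),(337,212)]]
print(np.round(c,4),"centre",(c[0]+c[2])/2, [np.linalg.norm(c[1]-c[i]) for i in (0,2)], [np.degrees(np.arctan2(*(c[i]-c[1])[::-1])) for i in (0,2)])
print("grip top", onz(m,183/6+265-.4,90/6+235-.4,.082))
h=np.array([onz(m,x/6+335-.4-65,y/6+140-.4,.055)[:2] for x,y in [(543,91),(599,83),(639,115),(624,156),(565,163),(524,131)]])
k=h.mean(0); d=h-k; print("ring",k,np.linalg.norm(d,axis=1),np.degrees(np.arctan2(d[:,1],d[:,0])), np.degrees(np.arctan2(d[:,1],d[:,0]))%60)
mw=eyes.camera_model("wrist"); s=monitor.read_state(); Rm=cv2.Rodrigues(mw["rvec"])[0]; Rt=R.from_rotvec(s["orientation"]).as_matrix()
print("cam in tool",Rt.T@(-Rm.T@mw["tvec"]-s["tool_pos"]),"\n",Rt.T@Rm.T, mw["fx"])
```

```text
[[0.5736 0.191 ]
 [0.4838 0.2048]
 [0.4732 0.1354]] centre [0.52339796 0.16318683] [np.float64(0.0909216202185037), np.float64(0.0702015898493955)] [np.float64(-8.687156655034295), np.float64(-98.67464001572625)]
grip top [0.52212486 0.16322101 0.082     ]
ring [ 0.55457629 -0.17968755] [0.02539672 0.02593984 0.02569624 0.02609736 0.0255336  0.02629643] [ -13.85234981  -73.74757115 -133.15252322  166.76693687  105.74353864
   46.83516641] [46.14765019 46.25242885 46.84747678 46.76693687 45.74353864 46.83516641]
cam in tool [ 0.08247768 -0.00087484 -0.16686293] 
 [[-2.63116929e-04 -9.54489823e-01 -2.98243370e-01]
 [ 9.99999946e-01 -1.91940500e-04 -2.67941112e-04]
 [ 1.98502083e-04 -2.98243424e-01  9.54489822e-01]] 326.9231613211368
```

{"name": "arm_command", "arguments": {
  "deltas": [
    [[1.06, 2.91, 0, 0, 0, 6], [1.06, 2.91, 0, 0, 0, 6], [1.06, 2.91, 0, 0, 0, 6], [1.06, 2.91, 0, 0, 0, 6], [1.06, 2.91, 0, 0, 0, 6], [1.06, 2.91, 0, 0, 0, 6], [1.06, 2.91, 0, 0, 0, 6], [1.06, 2.91, 0, 0, 0, 6], [1.06, 2.91, 0, 0, 0, 6], [1.06, 2.91, 0, 0, 0, 6], [1.06, 2.91, 0, 0, 0, 6], [1.06, 2.91, 0, 0, 0, 6]]
  ],
  "gripper": 1
}}

```text
t: 1.1
tool_pos: [0.3967, -0.1853, 0.2183]
orientation: [-2.041, -2.388, 0.0]
force: [0.7, 0.2, 0.1]
opening: 0.0933
gripper_force: 0.0
```

{"name": "arm_command", "arguments": {
  "deltas": [
    [[1.06, 2.91, 0, 0, 0, 6], [1.06, 2.91, 0, 0, 0, 6], [1.06, 2.91, 0, 0, 0, 6], [1.06, 2.91, 0, 0, 0, 6], [1.06, 2.91, 0, 0, 0, 6], [1.06, 2.91, 0, 0, 0, 6], [1.06, 2.91, 0, 0, 0, 6], [1.06, 2.91, 0, 0, 0, 6], [1.06, 2.91, 0, 0, 0, 6], [1.06, 2.91, 0, 0, 0, 6], [1.06, 2.91, 0, 0, 0, 6], [1.06, 2.91, 0, 0, 0, 6]]
  ]
}}

```text
t: 2.1
tool_pos: [0.5239, 0.1639, 0.2181]
orientation: [-0.247, -3.131, 0.0]
force: [1.8, 0.2, 0.1]
opening: 0.093
gripper_force: 0.0
```

{"name": "arm_command", "arguments": {
  "deltas": [
    [[0, 0, 0, 0, 0, 0], [0, 0, 0, 0, 0, 0], [0, 0, 0, 0, 0, 0]]
  ]
}}

```text
t: 2.35
tool_pos: [0.5235, 0.162, 0.218]
orientation: [-0.256, -3.13, 0.001]
force: [-0.3, -0.5, -0.5]
opening: 0.0931
gripper_force: 0.0
```

Run:
```python
from h import *
s=monitor.read_state(); print(s["tool_pos"],s["orientation"],s["force"],s["wrist_torque"])
Rt=R.from_rotvec(s["orientation"]).as_matrix(); print("yaw x",np.degrees(np.arctan2(Rt[1,0],Rt[0,0])),"z",Rt[:,2])
m=eyes.camera_model("wrist"); im=eyes.read_camera("wrist"); np.save("m1.npy",m,allow_pickle=True); cv2.imwrite("pics/w1.png",im)
print(proj(m,[.5234,.1632,.082]),proj(m,[.5234,.1632,.005]))
```

```text
[0.52345965 0.16202231 0.2180289 ] [-2.56105177e-01 -3.12997414e+00  1.27770295e-03] [-0.32068873 -0.47637111 -0.52448276] [ 0.01764758 -0.12635968  0.04178788]
yaw x 170.64454021865262 z [-1.22053228e-03 -7.16561824e-04 -9.99998998e-01]
(np.float64(319.42447371483587), np.float64(185.8065019690439)) (np.float64(319.2088872775642), np.float64(168.2879842797639))
```

View pics/w1.png

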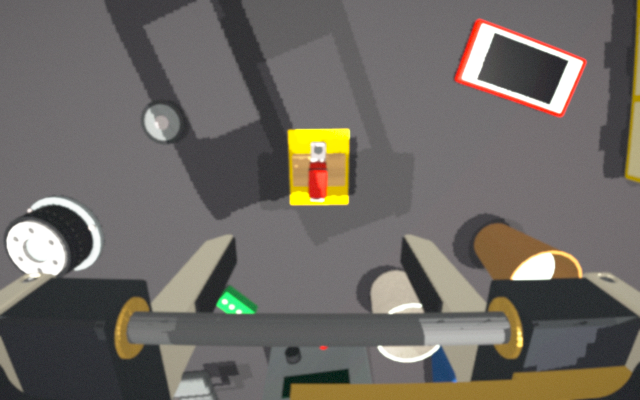

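The plate is centred at about (319,167), as predicted, and square to the tool. The grip is at (318,180), and the cups and terminals are clear of the fingers. Descending.

{"name": "arm_command", "arguments": {
  "deltas": [
    [[0, 0.1, -1.8, 0, 0, 0.7], [0, 0, -1.8, 0, 0, 0], [0, 0, -1.8, 0, 0, 0], [0, 0, -1.8, 0, 0, 0], [0, 0, -1.8, 0, 0, 0], [0, 0, -1.8, 0, 0, 0], [0, 0, -1.8, 0, 0, 0], [0, 0, -1.8, 0, 0, 0], [0, 0, -1.8, 0, 0, 0], [0, 0, -1.3, 0, 0, 0], [0, 0, -0.5, 0, 0, 0], [0, 0, 0, 0, 0, 0]]
  ],
  "gripper": 0.3
}}

```text
t: 3.4
tool_pos: [0.5228, 0.1624, 0.0374]
orientation: [-0.238, -3.13, 0.001]
force: [0.4, -0.9, 0.3]
opening: 0.0602
gripper_force: 0.0
```

{"name": "arm_command", "arguments": {
  "deltas": [
    [[0, 0, 0, 0, 0, 0], [0, 0, 0, 0, 0, 0], [0, 0, 0, 0, 0, 0], [0, 0, 0, 0, 0, 0], [0, 0, 0, 0, 0, 0], [0, 0, 0, 0, 0, 0], [0, 0, 0, 0, 0, 0], [0, 0, 0, 0, 0, 0]]
  ],
  "gripper": -1,
  "squeeze": 15
}}

```text
t: 4.07
tool_pos: [0.524, 0.1633, 0.0389]
orientation: [0.236, 3.132, -0.0]
force: [-1.4, -1.2, 0.7]
opening: 0.0175
gripper_force: 15.0
```

```bash
cat > st.py <<'E'
from h import *
s=monitor.read_state(); Rt=R.from_rotvec(s["orientation"]).as_matrix()
print("t",s["t"],"pos",np.round(s["tool_pos"],4),"yaw",round(np.degrees(np.arctan2(Rt[1,0],Rt[0,0])),2),"z",np.round(Rt[:2,2],4),"F",np.round(s["force"],2),"T",np.round(s["wrist_torque"],3),"open",round(s["opening"],4),"g",s["gripper_force"])
E
python3 st.py
```

```text
t 4.0667 pos [0.524  0.1633 0.0389] yaw 171.39 z [ 0.0003 -0.0002] F [-1.42 -1.21  0.68] T [-0.129 -0.139 -0.011] open 0.0175 g 14.999513179063797
```

{"name": "arm_command", "arguments": {
  "deltas": [
    [[0, 0, 0, 0, 0, 0], [0, 0, 0, 0, 0, 0], [0, 0, 0.2, 0, 0, 0], [0, 0, 0.8, 0, 0, 0], [0, 0, 1.5, 0, 0, 0], [0, 0, 1.5, 0, 0, 0], [0, 0, 1.5, 0, 0, 0], [0, 0, 1.5, 0, 0, 0], [0, 0, 1, 0, 0, 0], [0, 0, 0, 0, 0, 0], [0, 0, 0, 0, 0, 0], [0, 0, 0, 0, 0, 0]]
  ],
  "squeeze": 50
}}

```text
t: 5.07
tool_pos: [0.5233, 0.1632, 0.1176]
orientation: [-0.236, -3.131, 0.001]
force: [-0.2, 0.1, -2.4]
opening: 0.0175
gripper_force: 50.0
```

{"name": "arm_command", "arguments": {
  "deltas": [
    [[0.1, -1.3, 0, 0, 0, 0], [0.3, -3.3, 0, 0, 0, -0.5], [0.3, -3.3, 0, 0, 0, -0.5], [0.3, -3.3, 0, 0, 0, -0.5], [0.3, -3.3, 0, 0, 0, -0.5], [0.3, -3.3, 0, 0, 0, -0.5], [0.3, -3.3, 0, 0, 0, -0.5], [0.3, -3.3, 0, 0, 0, -0.5], [0.3, -3.3, 0, 0, 0, -0.5], [0.3, -3.3, 0, 0, 0, -0.5], [0.2, -2.3, 0, 0, 0, -0.5], [0.1, -1, 0, 0, 0, 0]]
  ]
}}

```text
t: 6.07
tool_pos: [0.5537, -0.1834, 0.1174]
orientation: [-0.377, -3.117, 0.001]
force: [-0.3, -0.3, -2.4]
opening: 0.0177
gripper_force: 50.0
```

{"name": "arm_command", "arguments": {
  "deltas": [
    [[0, 0, -1, 0, 0, 0], [0, 0, -1, 0, 0, 0], [0, 0, -0.5, 0, 0, 0], [0, 0, 0, 0, 0, 0], [0, 0, 0, 0, 0, 0], [0, 0, 0, 0, 0, 0]]
  ]
}}

```text
t: 6.57
tool_pos: [0.555, -0.1786, 0.0937]
orientation: [-0.37, -3.12, -0.0]
force: [-0.0, -0.1, -1.5]
opening: 0.0177
gripper_force: 50.0
```

```bash
python3 st.py
python3 - <<'E'
from h import *
im=eyes.read_camera("side"); a=cv2.resize(im[90:190,310:430],None,fx=6,fy=6,interpolation=cv2.INTER_CUBIC); cv2.imwrite("pics/s2.png",a)
im=eyes.read_camera("wrist"); cv2.imwrite("pics/w2.png",cv2.resize(im[150:330,200:440],None,fx=3.3,fy=3.3,interpolation=cv2.INTER_CUBIC))
E
```

```text
t 6.5667 pos [ 0.555  -0.1786  0.0937] yaw 166.48 z [-0.0001  0.0001] F [-0.03 -0.11 -1.52] T [ 0.048 -0.128 -0.023] open 0.0177 g 49.99902069568634
```

View pics/s2.png

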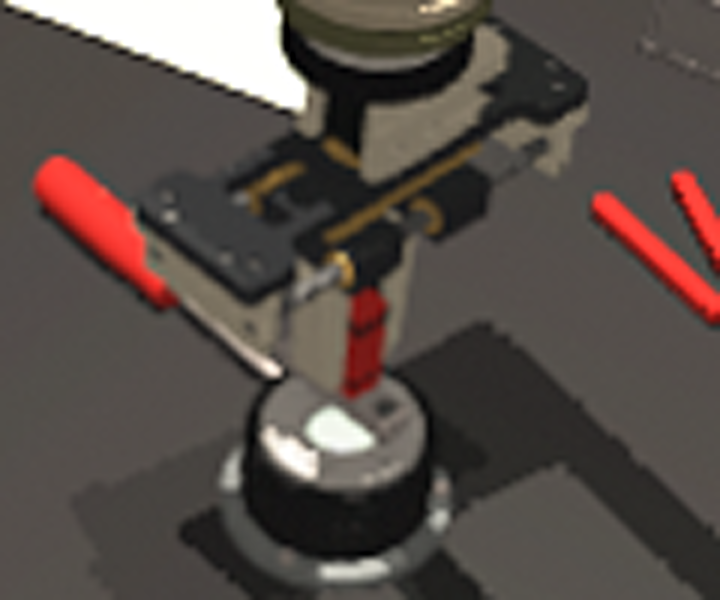

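The side view shows the red grip held above the ring, but the bar can't be told apart from the ring top in the shadow. The wrist view should separate them.

View pics/w2.png

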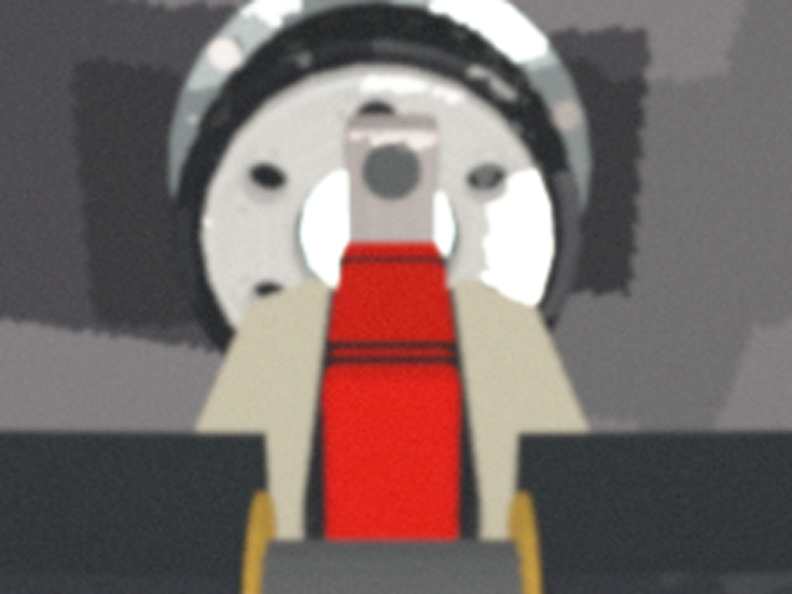

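The wrist view shows the bar's pin mark at crop (391,172). Holes are at (267,176), (487,177) and (267,290, partly hidden), with the aligned hole at about (376,108) just left of the bar end.

Run:
```python
from h import *
from scipy.optimize import least_squares
m=eyes.camera_model("wrist"); f=lambda x,y,z: onz(m,(x+.5)/3.3+199.5,(y+.5)/3.3+149.5,z)[:2]
h=np.array([f(267,176,.055),f(487,177,.055)]); print("holes",h, np.linalg.norm(h[0]-h[1]))
d=(h[1]-h[0]); n=np.array([-d[1],d[0]])/np.linalg.norm(d); mid=h.mean(0)
for s in (1,-1): print("centre",mid+s*n*.013, "yaw to mid",np.degrees(np.arctan2(*(-s*n)[::-1])))
print("hidden", f(376,108,.055), "4th",f(267,290,.055))
# ring outline: left edge (202,230), right (553,230), top (380,65)
p=f(391,172,.0868); y=np.radians(166.5); 
tp=monitor.read_state()["tool_pos"][:2]
for s in (1,-1):
    o=p-s*.026*np.array([np.cos(y),np.sin(y)]); print("pin",p,"origin",o,"minus tcp",o-tp)
print(f(391,240,.0868))
```

```text
holes [[ 0.53446139 -0.19999513]
 [ 0.54509454 -0.15688088]] 0.04440609987886596
centre [ 0.52715616 -0.17532513] yaw to mid -13.854220164021166
centre [ 0.55239977 -0.18155089] yaw to mid 166.14577983597886
hidden [ 0.52583467 -0.17521723] 4th [ 0.55872137 -0.20677401]
pin [ 0.52911243 -0.17296883] origin [ 0.55439404 -0.17903841] minus tcp [-0.0009873   0.00012314]
pin [ 0.52911243 -0.17296883] origin [ 0.50383081 -0.16689925] minus tcp [-0.05155054  0.0122623 ]
[ 0.54123894 -0.17589672]
```

{"name": "arm_command", "arguments": {
  "deltas": [
    [[-0.08, -0.12, 0, 0, 0, -0.2], [-0.07, -0.1, 0, 0, 0, 0], [0, 0, -0.4, 0, 0, 0], [0, 0, -0.4, 0, 0, 0], [0, 0, 0, 0, 0, 0], [0, 0, 0, 0, 0, 0], [0, 0, 0, 0, 0, 0]]
  ]
}}

```text
t: 7.25
tool_pos: [0.5532, -0.1818, 0.0854]
orientation: [-0.378, -3.118, -0.0]
force: [0.4, 0.1, -1.1]
opening: 0.018
gripper_force: 50.0
```

```bash
python3 st.py
python3 - <<'E'
from h import *
im=eyes.read_camera("wrist"); cv2.imwrite("pics/w3.png",cv2.resize(im[150:270,240:400],None,fx=5,fy=5,interpolation=cv2.INTER_CUBIC))
E
```

```text
t 7.25 pos [ 0.5532 -0.1818  0.0854] yaw 166.18 z [-0.0004  0.0002] F [ 0.39  0.09 -1.09] T [ 0.028 -0.151  0.011] open 0.018 g 49.99890625476837
```

View pics/w3.png

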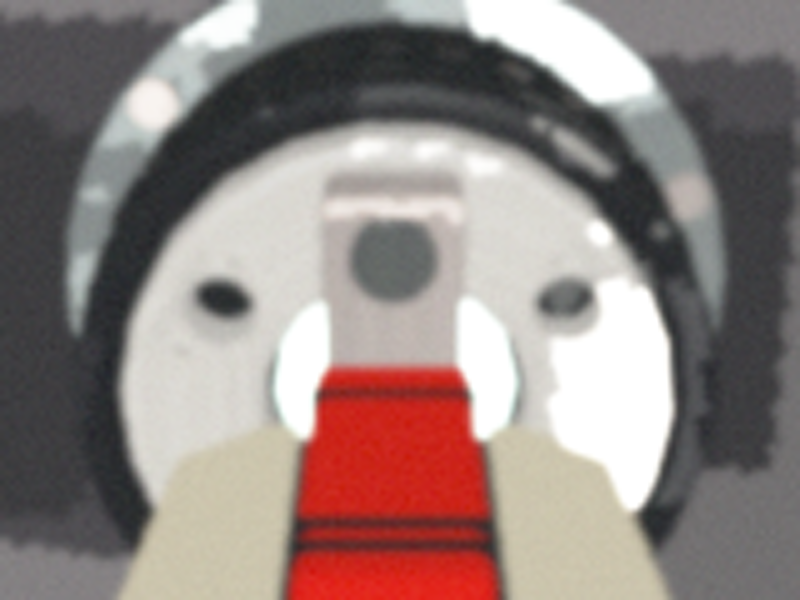

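Now the holes are at (224,302) and (569,305), their middle at x≈396, and the pin mark is at (394,260), so it's centred sideways. Lowering lightly.

{"name": "arm_command", "arguments": {
  "deltas": [
    [[0, 0, -0.1, 0, 0, 0], [0, 0, -0.1, 0, 0, 0], [0, 0, -0.1, 0, 0, 0], [0, 0, 0, 0, 0, 0], [0, 0, 0, 0, 0, 0]]
  ]
}}

```text
t: 7.72
tool_pos: [0.5533, -0.1818, 0.0825]
orientation: [-0.378, -3.119, -0.0]
force: [-0.7, 0.8, -2.7]
opening: 0.0177
gripper_force: 50.0
```

{"name": "arm_command", "arguments": {
  "deltas": [
    [[0, 0, -0.1, 0, 0, 0], [0, 0, 0, 0, 0, 0], [0, 0, 0, 0, 0, 0]]
  ]
}}

```text
t: 7.97
tool_pos: [0.5535, -0.1819, 0.0817]
orientation: [0.378, 3.119, -0.0]
force: [-0.0, -0.0, -1.7]
opening: 0.0181
gripper_force: 50.0
```

```bash
python3 st.py
```

```text
t 7.9667 pos [ 0.5535 -0.1819  0.0817] yaw 166.19 z [ 0.0002 -0.0001] F [-0.01 -0.01 -1.72] T [ 0.057 -0.178  0.006] open 0.0181 g 49.99906361103058
```

{"name": "arm_command", "arguments": {
  "deltas": [
    [[0, 0, -0.1, 0, 0, 0], [0, 0, 0, 0, 0, 0], [0, 0, 0, 0, 0, 0]]
  ]
}}

```text
t: 8.22
tool_pos: [0.5537, -0.1819, 0.0808]
orientation: [0.378, 3.118, -0.0]
force: [1.0, -0.2, -2.2]
opening: 0.0177
gripper_force: 50.0
```

{"name": "arm_command", "arguments": {
  "deltas": [
    [[0, 0, -0.1, 0, 0, 0], [0, 0, 0, 0, 0, 0], [0, 0, 0, 0, 0, 0]]
  ]
}}

```text
t: 8.47
tool_pos: [0.5537, -0.182, 0.0798]
orientation: [0.378, 3.118, -0.0]
force: [2.2, -0.7, -1.5]
opening: 0.0178
gripper_force: 50.0
```

```bash
python3 st.py
```

```text
t 8.4667 pos [ 0.5537 -0.182   0.0798] yaw 166.19 z [ 0.0007 -0.0002] F [ 2.17 -0.67 -1.48] T [-0.075 -0.636  0.006] open 0.0178 g 49.99898672103882
```

Entering, with a small sideways push toward +x. I'll ease that way and continue.

{"name": "arm_command", "arguments": {
  "deltas": [
    [[0.1, -0.02, 0, 0, 0, 0], [0, 0, -0.1, 0, 0, 0], [0, 0, 0, 0, 0, 0], [0, 0, 0, 0, 0, 0]]
  ]
}}

```text
t: 8.8
tool_pos: [0.5541, -0.1819, 0.0783]
orientation: [-0.378, -3.118, -0.0]
force: [-0.4, -0.3, -1.7]
opening: 0.018
gripper_force: 50.0
```

```bash
python3 st.py
```

```text
t 8.8 pos [ 0.5541 -0.1819  0.0783] yaw 166.19 z [-0.0008  0.0003] F [-0.37 -0.34 -1.72] T [ 0.028 -0.162 -0.035] open 0.018 g 49.99888479709625
```

{"name": "arm_command", "arguments": {
  "deltas": [
    [[0, 0, -0.1, 0, 0, 0], [0, 0, -0.1, 0, 0, 0], [0, 0, 0, 0, 0, 0], [0, 0, 0, 0, 0, 0]]
  ]
}}

```text
t: 9.13
tool_pos: [0.5542, -0.182, 0.0764]
orientation: [-0.378, -3.118, -0.0]
force: [-0.1, -0.2, -1.8]
opening: 0.0177
gripper_force: 50.0
```

{"name": "arm_command", "arguments": {
  "deltas": [
    [[0, 0, -0.1, 0, 0, 0], [0, 0, -0.05, 0, 0, 0], [0, 0, 0, 0, 0, 0], [0, 0, 0, 0, 0, 0]]
  ]
}}

```text
t: 9.47
tool_pos: [0.5544, -0.1821, 0.0751]
orientation: [-0.378, -3.119, -0.0]
force: [-0.6, -0.2, -1.9]
opening: 0.0177
gripper_force: 50.0
```

{"name": "arm_command", "arguments": {
  "deltas": [
    [[0, 0, -0.05, 0, 0, 0], [0, 0, -0.03, 0, 0, 0], [0, 0, 0, 0, 0, 0], [0, 0, 0, 0, 0, 0]]
  ]
}}

```text
t: 9.8
tool_pos: [0.5544, -0.182, 0.0743]
orientation: [-0.378, -3.119, -0.0]
force: [0.4, -0.2, -1.8]
opening: 0.0177
gripper_force: 50.0
```

```bash
python3 st.py
```

```text
t 9.8 pos [ 0.5544 -0.182   0.0743] yaw 166.19 z [-0.  0.] F [ 0.44 -0.19 -1.83] T [ 0.113 -0.16  -0.025] open 0.0177 g 49.99892055988312
```

{"name": "arm_command", "arguments": {
  "deltas": [
    [[0, 0, -0.05, 0, 0, 0], [0, 0, 0, 0, 0, 0], [0, 0, 0, 0, 0, -1], [0, 0, 0, 0, 0, -1], [0, 0, 0, 0, 0, -1], [0, 0, 0, 0, 0, -1], [0, 0, 0, 0, 0, 0], [0, 0, 0, 0, 0, 0]]
  ]
}}

```text
t: 10.47
tool_pos: [0.5545, -0.1819, 0.0739]
orientation: [0.486, 3.104, 0.0]
force: [0.2, 0.8, -1.4]
opening: 0.0177
gripper_force: 50.0
```

```bash
python3 st.py
```

```text
t 10.4667 pos [ 0.5545 -0.1819  0.0739] yaw 162.19 z [0.0002 0.0001] F [ 0.18  0.77 -1.39] T [ 0.296 -0.343  0.177] open 0.0177 g 50.01081347465515
```

{"name": "arm_command", "arguments": {
  "deltas": [
    [[0, 0, 0, 0, 0, -1], [0, 0, 0, 0, 0, -1], [0, 0, 0, 0, 0, -1], [0, 0, 0, 0, 0, -1], [0, 0, 0, 0, 0, 0], [0, 0, 0, 0, 0, 0]]
  ]
}}

```text
t: 10.97
tool_pos: [0.5545, -0.1819, 0.0739]
orientation: [0.594, 3.085, 0.0]
force: [1.0, 1.5, -2.1]
opening: 0.0176
gripper_force: 50.0
```

```bash
python3 st.py
```

```text
t 10.9667 pos [ 0.5545 -0.1819  0.0739] yaw 158.19 z [0.0002 0.0002] F [ 1.02  1.48 -2.09] T [ 0.62  -0.504  0.195] open 0.0176 g 50.01118540763855
```

{"name": "arm_command", "arguments": {
  "deltas": [
    [[0, 0, 0, 0, 0, -1.5], [0, 0, 0, 0, 0, -1.5], [0, 0, 0, 0, 0, -1.5], [0, 0, 0, 0, 0, -1.5], [0, 0, 0, 0, 0, -1.5], [0, 0, 0, 0, 0, -1.5], [0, 0, 0, 0, 0, 0]]
  ]
}}

```text
t: 11.55
tool_pos: [0.5546, -0.1818, 0.0739]
orientation: [0.836, 3.028, 0.001]
force: [2.5, 3.3, -2.2]
opening: 0.0176
gripper_force: 50.0
```

```bash
python3 st.py
```

```text
t 11.55 pos [ 0.5546 -0.1818  0.0739] yaw 149.13 z [0.0003 0.0003] F [ 2.51  3.31 -2.19] T [ 0.661 -0.589  0.225] open 0.0176 g 50.01329183578491
```

{"name": "arm_command", "arguments": {
  "deltas": [
    [[0, 0, 0, 0, 0, -1.5], [0, 0, 0, 0, 0, -1.5], [0, 0, 0, 0, 0, -1.5], [0, 0, 0, 0, 0, -1.5], [0, 0, 0, 0, 0, 0]]
  ]
}}

```text
t: 11.97
tool_pos: [0.5546, -0.1818, 0.0739]
orientation: [0.992, 2.981, 0.001]
force: [2.2, 3.7, -1.7]
opening: 0.0176
gripper_force: 50.0
```

```bash
python3 st.py
```

```text
t 11.9667 pos [ 0.5546 -0.1818  0.0739] yaw 143.18 z [0.0004 0.0003] F [ 2.2   3.7  -1.71] T [ 0.691 -0.614  0.234] open 0.0176 g 50.01369774341583
```

{"name": "arm_command", "arguments": {
  "deltas": [
    [[0.05, 0.07, 0, 0, 0, -1.5], [0, 0, 0, 0, 0, -1.5], [0, 0, 0, 0, 0, -1.5], [0, 0, 0, 0, 0, -1.5], [0, 0, 0, 0, 0, -1.5], [0, 0, 0, 0, 0, -1.5], [0, 0, 0, 0, 0, -1], [0, 0, 0, 0, 0, 0]]
  ]
}}

```text
t: 12.63
tool_pos: [0.5548, -0.1817, 0.0739]
orientation: [-1.248, -2.883, 0.001]
force: [0.7, 1.4, -1.0]
opening: 0.0176
gripper_force: 50.0
```

```bash
python3 st.py
```

```text
t 12.6333 pos [ 0.5548 -0.1817  0.0739] yaw 133.2 z [-0.0003 -0.0004] F [ 0.68  1.38 -0.99] T [ 0.118 -0.216  0.262] open 0.0176 g 50.016725063323975
```

{"name": "arm_command", "arguments": {
  "deltas": [
    [[0, 0, 0, 0, 0, -0.7], [0, 0, 0, 0, 0, -0.7], [0, 0, 0, 0, 0, -0.6], [0, 0, 0, 0, 0, 0]]
  ]
}}

```text
t: 12.97
tool_pos: [0.5548, -0.1816, 0.0739]
orientation: [-1.299, -2.86, 0.001]
force: [0.9, -0.2, -0.2]
opening: 0.0178
gripper_force: 50.0
```

```bash
python3 st.py
```

```text
t 12.9667 pos [ 0.5548 -0.1816  0.0739] yaw 131.15 z [-0.0002 -0.0004] F [ 0.85 -0.23 -0.24] T [-0.077 -0.088  0.256] open 0.0178 g 50.0198632478714
```

{"name": "arm_command", "arguments": {
  "deltas": [
    [[0, 0, 0, 0, 0, -0.8], [0, 0, 0, 0, 0, -0.8], [0, 0, 0, 0, 0, -0.8], [0, 0, 0, 0, 0, 0]]
  ]
}}

```text
t: 13.3
tool_pos: [0.5549, -0.1816, 0.0739]
orientation: [1.36, 2.832, -0.001]
force: [-0.0, -1.9, -0.8]
opening: 0.018
gripper_force: 50.0
```

```bash
python3 st.py
```

```text
t 13.3 pos [ 0.5549 -0.1816  0.0739] yaw 128.71 z [-0.0001 -0.0003] F [-0.03 -1.91 -0.84] T [-0.253 -0.034  0.26 ] open 0.018 g 50.018057227134705
```

{"name": "arm_command", "arguments": {
  "deltas": [
    [[0, -0.02, 0, 0, 0, -0.8], [0, 0, 0, 0, 0, -0.8], [0, 0, 0, 0, 0, -0.8], [0, 0, 0, 0, 0, 0]]
  ]
}}

```text
t: 13.63
tool_pos: [0.5549, -0.1816, 0.0739]
orientation: [1.418, 2.803, -0.0]
force: [-0.8, 0.0, 0.7]
opening: 0.0178
gripper_force: 50.2
```

```bash
python3 st.py
```

```text
t 13.6333 pos [ 0.5549 -0.1816  0.0739] yaw 126.33 z [-0.     -0.0001] F [-0.75  0.05  0.66] T [-0.172  0.049  0.638] open 0.0178 g 50.170923471450806
```

Torque jumped from a steady 0.26 to 0.64 N m with no side force, so the ring is on its stop. I'll back off into the clearance and lift straight out.

{"name": "arm_command", "arguments": {
  "deltas": [
    [[0, 0, 0, 0, 0, 0.8], [0, 0, 0, 0, 0, 0.8], [0, 0, 0, 0, 0, 0.8], [0, 0, 0, 0, 0, 0.8], [0, 0, 0, 0, 0, 0.6], [0, 0, 0, 0, 0, 0], [0, 0, 0, 0, 0, 0]]
  ]
}}

```text
t: 14.22
tool_pos: [0.555, -0.1816, 0.0739]
orientation: [1.323, 2.849, 0.0]
force: [-0.3, -1.1, -0.1]
opening: 0.018
gripper_force: 50.0
```

```bash
python3 st.py
```

```text
t 14.2167 pos [ 0.555  -0.1816  0.0739] yaw 130.18 z [0.0002 0.    ] F [-0.29 -1.09 -0.11] T [-0.23  -0.061 -0.007] open 0.018 g 49.99958038330078
```

{"name": "arm_command", "arguments": {
  "deltas": [
    [[0, 0, 0.2, 0, 0, 0], [0, 0, 0.3, 0, 0, 0], [0, 0, 0.5, 0, 0, 0], [0, 0, 0.5, 0, 0, 0], [0, 0, 1, 0, 0, 0], [0, 0, 1, 0, 0, 0], [0, 0, 0.5, 0, 0, 0], [0, 0, 0, 0, 0, 0], [0, 0, 0, 0, 0, 0]]
  ]
}}

```text
t: 14.97
tool_pos: [0.5554, -0.1818, 0.1147]
orientation: [1.322, 2.848, 0.0]
force: [-0.2, -0.4, -2.1]
opening: 0.018
gripper_force: 50.0
```

```bash
python3 st.py
python3 - <<'E'
from h import *
im=eyes.read_camera("wrist"); cv2.imwrite("pics/w4.png",cv2.resize(im[130:280,220:420],None,fx=4,fy=4,interpolation=cv2.INTER_CUBIC))
E
```

```text
t 14.9667 pos [ 0.5554 -0.1818  0.1147] yaw 130.19 z [ 0.0014 -0.0006] F [-0.16 -0.39 -2.1 ] T [ 0.003 -0.095  0.047] open 0.018 g 49.99896168708801
```

View pics/w4.png

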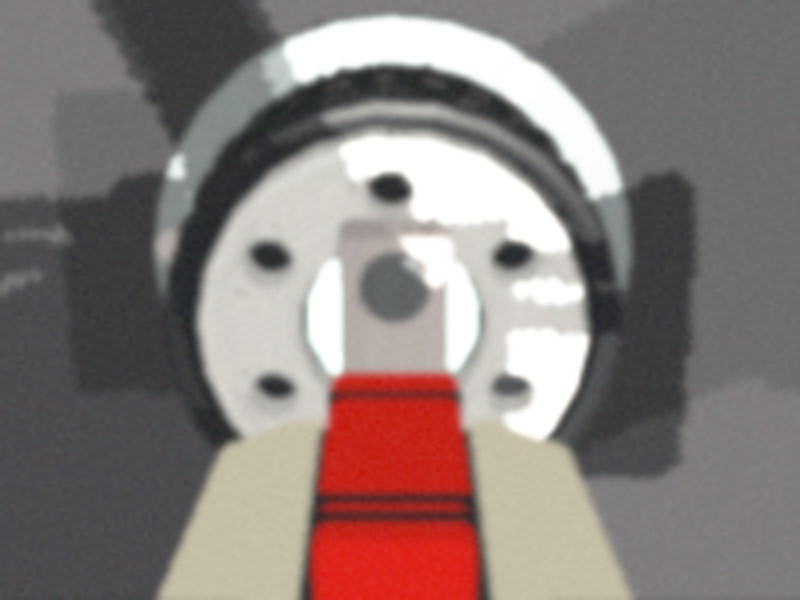

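The wrist view shows the pins clear of the holes, at (389,187), (270,256), (513,255), (274,385) and (510,385). One hole is still in line with the bar, so the ring turned with the spanner. Checking the turn and any slip in the grip, then heading back.

Run:
```python
from h import *
m=eyes.camera_model("wrist"); f=lambda x,y,z: onz(m,(x+.5)/4+219.5,(y+.5)/4+129.5,z)[:2]
h=np.array([f(x,y,.055) for x,y in [(389,187),(270,256),(513,255),(274,385),(510,385)]])
k=(h[1]+h[2]+h[3]+h[4])/4; d=h-k; a=np.degrees(np.arctan2(d[:,1],d[:,0])); print("ring",k,np.linalg.norm(d,axis=1),a%60)
p=f(394,287,.1147-.0189+.012); y=np.radians(130.2); o=p-.026*np.array([np.cos(y),np.sin(y)]); e=o-monitor.read_state()["tool_pos"][:2]
print("origin-tcp in tool xy(x,left)", e@[np.cos(y),np.sin(y)], e@[-np.sin(y),np.cos(y)])
```

```text
ring [ 0.55188267 -0.18009631] [0.02537612 0.02532463 0.02534273 0.0253475  0.02542625] [11.2428902  10.46305282 10.3082891  10.04871212 10.34185314]
origin-tcp in tool xy(x,left) 0.0013152790040215389 0.0009804096529333682
```

{"name": "arm_command", "arguments": {
  "deltas": [
    [[-0.1, 0.7, 0, 0, 0, 2], [-0.2, 2.3, 0, 0, 0, 3], [-0.3, 3.3, 0, 0, 0, 4], [-0.3, 3.3, 0, 0, 0, 4], [-0.3, 3.3, 0, 0, 0, 4], [-0.3, 3.3, 0, 0, 0, 4], [-0.3, 3.3, 0, 0, 0, 4], [-0.3, 3.3, 0, 0, 0, 4], [-0.3, 3.3, 0, 0, 0, 4], [-0.3, 3.3, 0, 0, 0, 4], [-0.3, 3.3, 0, 0, 0, 3], [-0.1, 1.2, 0, 0, 0, 1.2]]
  ]
}}

```text
t: 16.02
tool_pos: [0.5223, 0.1616, 0.1133]
orientation: [-0.224, -3.132, -0.002]
force: [-0.3, 0.1, -1.3]
opening: 0.0177
gripper_force: 50.0
```

{"name": "arm_command", "arguments": {
  "deltas": [
    [[0, 0, 0, 0, 0, 0], [0, 0, 0, 0, 0, 0], [0, 0, 0, 0, 0, 0], [0, 0, 0, 0, 0, 0]]
  ]
}}

```text
t: 16.35
tool_pos: [0.5239, 0.1561, 0.1136]
orientation: [-0.238, -3.132, 0.001]
force: [0.0, -0.2, -1.6]
opening: 0.0177
gripper_force: 50.0
```

```bash
python3 st.py
```

```text
t 16.35 pos [0.5239 0.1561 0.1136] yaw 171.3 z [-0.0004 -0.0005] F [ 0.   -0.16 -1.59] T [ 0.059 -0.111  0.055] open 0.0177 g 49.998881220817566
```

The holes turned from 46.5° to 10.4° (36° clockwise), which fits the stop. Correcting y by +7 mm, then lowering onto the rest.

{"name": "arm_command", "arguments": {
  "deltas": [
    [[0, 0.35, 0, 0, 0, 0], [0, 0.37, 0, 0, 0, 0], [0, 0, -1.2, 0, 0, 0], [0, 0, -1.2, 0, 0, 0], [0, 0, -1.2, 0, 0, 0], [0, 0, -0.8, 0, 0, 0], [0, 0, -0.6, 0, 0, 0], [0, 0, 0, 0, 0, 0], [0, 0, 0, 0, 0, 0]]
  ]
}}

```text
t: 17.1
tool_pos: [0.5234, 0.1645, 0.0631]
orientation: [-0.236, -3.131, 0.001]
force: [-0.6, -0.1, -2.0]
opening: 0.0177
gripper_force: 50.0
```

```bash
python3 st.py
python3 - <<'E'
from h import *
im=eyes.read_camera("wrist"); cv2.imwrite("pics/w5.png",cv2.resize(im[130:280,220:420],None,fx=4,fy=4,interpolation=cv2.INTER_CUBIC))
E
```

```text
t 17.1 pos [0.5234 0.1645 0.0631] yaw 171.39 z [-0.0013 -0.0003] F [-0.64 -0.12 -2.  ] T [ 0.028 -0.131  0.026] open 0.0177 g 49.99899208545685
```

View pics/w5.png

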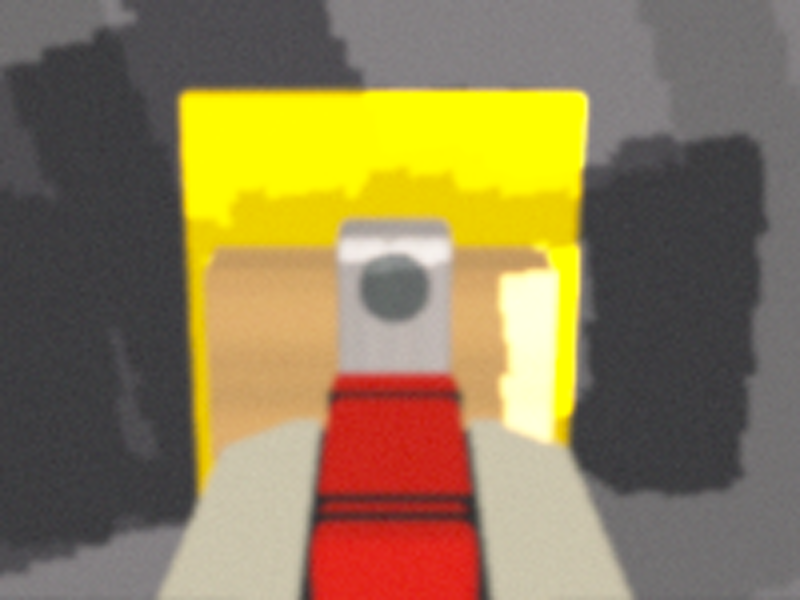

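The bar is centred over the block, square, with the pin mark at (394,287), where it was before, so nothing slipped. Lowering the last 24 mm gently.

{"name": "arm_command", "arguments": {
  "deltas": [
    [[0, -0.1, -0.3, 0, 0, 0], [0, 0, -0.4, 0, 0, 0], [0, 0, -0.4, 0, 0, 0], [0, 0, -0.4, 0, 0, 0], [0, 0, -0.4, 0, 0, 0], [0, 0, -0.3, 0, 0, 0], [0, 0, -0.1, 0, 0, 0], [0, 0, 0, 0, 0, 0], [0, 0, 0, 0, 0, 0]]
  ]
}}

```text
t: 17.9
tool_pos: [0.5239, 0.1636, 0.0408]
orientation: [-0.236, -3.133, 0.0]
force: [0.5, 0.3, -2.0]
opening: 0.0181
gripper_force: 50.0
```

```bash
python3 st.py
```

```text
t 17.9 pos [0.5239 0.1636 0.0408] yaw 171.39 z [-0.0001 -0.    ] F [ 0.48  0.34 -2.01] T [ 0.043 -0.133 -0.006] open 0.0181 g 49.999035000801086
```

{"name": "arm_command", "arguments": {
  "deltas": [
    [[0, 0, -0.1, 0, 0, 0], [0, 0, -0.05, 0, 0, 0], [0, 0, -0.05, 0, 0, 0], [0, 0, 0, 0, 0, 0], [0, 0, 0, 0, 0, 0]]
  ]
}}

```text
t: 18.32
tool_pos: [0.524, 0.1636, 0.0389]
orientation: [0.236, 3.133, 0.0]
force: [-0.2, 0.5, -1.5]
opening: 0.0173
gripper_force: 50.0
```

```bash
python3 st.py
```

```text
t 18.3167 pos [0.524  0.1636 0.0389] yaw 171.39 z [0.0001 0.    ] F [-0.21  0.53 -1.5 ] T [ 0.038 -0.168  0.018] open 0.0173 g 49.998847246170044
```

{"name": "arm_command", "arguments": {
  "deltas": [
    [[0, 0, -0.04, 0, 0, 0], [0, 0, 0, 0, 0, 0], [0, 0, 0, 0, 0, 0]]
  ]
}}

```text
t: 18.57
tool_pos: [0.524, 0.1636, 0.0389]
orientation: [0.236, 3.133, 0.0]
force: [-2.6, -1.7, 3.9]
opening: 0.0178
gripper_force: 50.0
```

{"name": "arm_command", "arguments": {
  "deltas": [
    [[0, 0, 0, 0, 0, 0], [0, 0, 0, 0, 0, 0], [0, 0, 0, 0, 0, 0], [0, 0, 0, 0, 0, 0]]
  ],
  "squeeze": 5
}}

```text
t: 18.9
tool_pos: [0.524, 0.1636, 0.0388]
orientation: [0.236, 3.132, 0.0]
force: [-2.7, -1.4, 5.7]
opening: 0.0182
gripper_force: 5.0
```

{"name": "arm_command", "arguments": {
  "deltas": [
    [[0, 0, 0, 0, 0, 0], [0, 0, 0, 0, 0, 0], [0, 0, 0, 0, 0, 0], [0, 0, 0, 0, 0, 0], [0, 0, 0, 0, 0, 0], [0, 0, 0, 0, 0, 0]]
  ],
  "gripper": 0.3
}}

```text
t: 19.4
tool_pos: [0.5239, 0.1636, 0.0383]
orientation: [-0.236, -3.133, 0.0]
force: [-0.3, 0.4, 0.6]
opening: 0.0534
gripper_force: 0.0
```

```bash
python3 st.py
```

```text
t 19.4 pos [0.5239 0.1636 0.0383] yaw 171.39 z [-0. -0.] F [-0.29  0.42  0.6 ] T [ 0.079 -0.076 -0.006] open 0.0534 g 0.0
```

Released. Retreating straight up, then a check.

{"name": "arm_command", "arguments": {
  "deltas": [
    [[0, 0, 0.5, 0, 0, 0], [0, 0, 1, 0, 0, 0], [0, 0, 2, 0, 0, 0], [0, 0, 2, 0, 0, 0], [0, 0, 2, 0, 0, 0], [0, 0, 2, 0, 0, 0], [0, 0, 2, 0, 0, 0], [0, 0, 2, 0, 0, 0], [0, 0, 2, 0, 0, 0], [0, 0, 1, 0, 0, 0], [0, 0, 0, 0, 0, 0], [0, 0, 0, 0, 0, 0]]
  ]
}}

```text
t: 20.4
tool_pos: [0.5243, 0.1637, 0.204]
orientation: [0.236, 3.131, 0.001]
force: [0.5, 0.2, -0.0]
opening: 0.0605
gripper_force: 0.0
```

```bash
python3 st.py
python3 - <<'E'
from h import *
w=eyes.read_camera("wrist"); s=eyes.read_camera("side")
a=cv2.resize(w[100:250,240:400],(400,375)); b=cv2.resize(s[225:300,255:335],(400,375),interpolation=cv2.INTER_CUBIC)
cv2.imwrite("pics/f.png",np.hstack([a,b]))
E
```

```text
t 20.4 pos [0.5243 0.1637 0.204 ] yaw 171.39 z [0.0014 0.0003] F [ 0.47  0.16 -0.05] T [ 0.051 -0.111  0.004] open 0.0605 g 0.0
```

View pics/f.png

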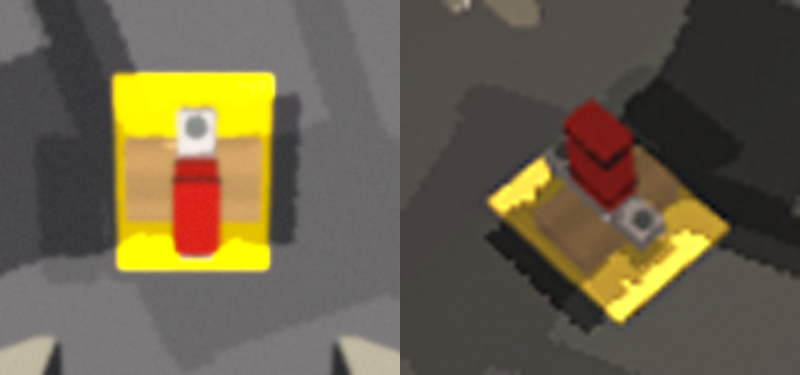

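Both views show the spanner flat and square across the block, with the bar mark at (196,127) left and (642,218) right. The gripper is well clear, so I'm handing in.

```bash
python3 -c "
from plant import ticket
print(ticket.close_job())"
```

```text
the job is handed in; nothing more can be done
None
```

I turned the ring about 36° clockwise to its stop (torque rose from about 0.26 to 0.64 N m), set the spanner back flat astride its rest block, let go, and handed the job in at about 20 s.

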